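Put the balance weights back in their box

ROBOT

A 7-joint arm with a two-finger parallel gripper is mounted at the origin on the work surface. World frame = base frame: x ahead of the robot, y to its left, z up, the work surface at z = 0. Lengths are in m, angles in rad, forces in N, time in s.
With the tool pointing down it reaches from about 0.4 to 0.85 m from the base axis. Payload 10.4 kg.
Tool frame: the origin (TCP) lies between the finger pads; the fingertips stand 11 mm ahead of it and the grasp point (between the pads) lies 8 mm behind it (r.tcp_to_tips is the distance from the TCP to the fingertips, in m); z points along the fingers, y is the line along which they close (so a half turn about z gives the same grasp; the last joint's range is limited). The gripper opens to 87 mm and grips with 3 to 60 N. Pads are 19 mm wide; open, the fingers measure 117 mm over their backs; the gripper's body (75 mm by 190 mm) begins 51 mm behind the grasp point.
Start: joints at [-1.256, 0.332, -0.065, 1.46, 0.022, 1.35, -0.088], TCP at [0.207, 0.59, 0.234] pointing down, gripper open.
Joint ranges: [-2.6, 2.6], [-0.5, 2.12], [-1.47, 1.34], [0.16, 2.42], [-1.27, 4.41], [0.06, 2.06], [-2.6, 2.6]. Speed limits (rad/s): [2.22, 2.22, 2.79, 2.79, 3.14, 3.14, 3.14].

INTERFACE

Orientations are given as a unit quaternion [x, y, z, w].
In Python, from bench import r gives the robot as it stands. The module is installed in compiled form; this text tells all that it offers.
- The arm moves only by the shell command python3 -m crank 'ROWS' [FORCE]. ROWS is JSON, a list of rows, each an object of numbers: "claw": the closure, from -1 (fully open) to 1 (shut); "dx", "dy", "dz": the shift along the tool's x, y, z each as a share of 3 cm, from -1 to 1; "ax", "ay", "az": the turn, a rotation vector about the tool's x, y, z each as a share of 6 degrees, from -1 to 1. A call has 1 to 8 rows; each row shifts and turns the commanded pose from where the row before left it, along the tool's axes as they then stand; what a row does not reach is not made up. A row lasts 1/12 s, in which the tool goes at most 41.7 mm and 7.16 degrees, less where a joint would pass 70% of its speed; a pose out of reach is approached as far as the arm can. A call with a number of a shift or a turn outside -1 to 1 is refused whole. A call with a gripper value outside its range is refused whole. The fingers move at their own pace and stop on an object; FORCE is the grip in N (left out, the last holds). Time passes only in rows, so rows that do not move let the fingers close. It gives the time, the measured TCP pose, the force, the opening and the grip force at its end, in the units of the state.
- r.read_state(): the state, without advancing time (a new reading comes with each control period).
- r.camera(name): name is "scene" or "side" or "wrist"; returns a dict with "color" (400x640x3 uint8, red, green, blue), "mtx" (3x3 intrinsics, pixels), "k1" (the pictures are not rectified: a ray, as slopes to the right and down, at radius r is drawn at 1 + k1 r^2 times it, then the intrinsics apply), "R" (3x3) and "t" (3): a world point X has camera coordinates R X + t; the wrist camera has in their place "hand_eye" (4x4, takes a point from camera to tool coordinates, whose origin is the TCP and whose axes are the flange's). Camera axes: x right, y down, z forward; pixel columns grow to the right and rows downward; lengths in m; the calibration is good to about 2 mm. A picture is of the moment at which its call begins: read the wrist's pose just before it. There is no depth.
- r.close_job(): hands the job in; it is judged then, once.
The state is a dict: "time": time; "joint_positions": joint angles; "joint_vel": joint speeds; "joint_torque": joint torques, N m; "ee_pos": TCP position; "eef_rot": TCP orientation; "ft_force": force on the tool from outside, world axes, zero at the start; "torque": the same for the moment, N m; "width": finger opening in m; "grip_force": force on a finger pad.
Only numpy, scipy, OpenCV 4.12 (cv2) and the standard library are available. Lean on these libraries where they do the work, as an engineer would, in place of code of your own. Each camera call takes 0.05 s, during which the arm holds its last target. There are 200 camera calls.

TASK

Put the three steel balance weights, the ones with a knob on top, back into the wooden weight box, each standing upright on the floor of the well that matches its size: large, medium and small. Leave the plain cylinders without a knob and the glass beaker standing where they are.

Things in the scene. Friction and masses are not known exactly. Their poses are not given: they have to be found in the camera images.
- weight_large: large steel balance weight: upright cylinder 46 mm in diameter and 48 mm high, topped by a small mushroom knob (neck 10 mm across and 7 mm high, head 19 mm across and 8 mm high; 63 mm high in all). Grasp it by the cylinder, below the knob. Origin: centre of its underside; z up. About 630 g. Stands on the table at the start, with a plain cylinder close beside it (gap 4 to 10 mm).
- weight_medium: medium steel balance weight: upright cylinder 36 mm in diameter and 42 mm high, topped by a small mushroom knob (neck 10 mm across and 7 mm high, head 19 mm across and 8 mm high; 57 mm high in all). Grasp it by the cylinder, below the knob. Origin: centre of its underside; z up. About 340 g. Stands on the table at the start, with a plain cylinder close beside it (gap 4 to 10 mm).
- weight_small: small steel balance weight: upright cylinder 27 mm in diameter and 36 mm high, topped by a small mushroom knob (neck 10 mm across and 7 mm high, head 19 mm across and 8 mm high; 51 mm high in all). Grasp it by the cylinder, below the knob. Origin: centre of its underside; z up. About 165 g. Stands on the table at the start, with a plain cylinder close beside it (gap 4 to 10 mm).
- well_large: place for the large weight: light wooden block 76 x 76 x 20 mm, fixed in the dark wooden weight box, with a round well 62 mm wide and 14 mm deep in its middle (well floor 6 mm above the origin). Origin: centre of the block's underside, 4 mm above the table; x along the box. The blocks stand in a row in any order; box 243 x 89 mm, its rim level with their tops, 24 mm above the table.
- well_medium: place for the medium weight: light wooden block 76 x 76 x 20 mm, fixed in the dark wooden weight box, with a round well 51 mm wide and 14 mm deep in its middle (well floor 6 mm above the origin). Origin: centre of the block's underside, 4 mm above the table; x along the box. The blocks stand in a row in any order; box 243 x 89 mm, its rim level with their tops, 24 mm above the table.
- well_small: place for the small weight: light wooden block 76 x 76 x 20 mm, fixed in the dark wooden weight box, with a round well 42 mm wide and 14 mm deep in its middle (well floor 6 mm above the origin). Origin: centre of the block's underside, 4 mm above the table; x along the box. The blocks stand in a row in any order; box 243 x 89 mm, its rim level with their tops, 24 mm above the table.
- plain_large: plain steel density sample, not a weight: upright cylinder 46 mm in diameter and 58 mm high, flat top with no knob. Origin: centre of its underside. To be left alone.
- plain_medium: plain steel density sample, not a weight: upright cylinder 36 mm in diameter and 52 mm high, flat top with no knob. Origin: centre of its underside. To be left alone.
- plain_small: plain steel density sample, not a weight: upright cylinder 27 mm in diameter and 46 mm high, flat top with no knob. Origin: centre of its underside. To be left alone.
- beaker: small open glass beaker, 44 mm in diameter and 60 mm high, standing among the steel pieces. Origin: centre of its underside. To be left alone. Also about: a small glass dish 11 mm high among the steel pieces; other equipment stands only round the table's edges.
Not all that is in view belongs to the job. What is shaped like the well_large but purple or yellow is not meant.

How it is judged:
By the outcome, as a careful person would: the job done as asked, in the order asked, and still so for the second after the job is handed in, with the robot touching nothing.
It also fails if it takes over 88 s, if anything falls off the work surface, if the arm or the gripper's body presses on something with over 40 N, if the wrist force passes 120 N, or if a joint passes its speed limit or range.

## Working session

There is one attempt and no reset: what is moved stays moved. The work goes in short steps, Python scripts to look and compute and a shell command to move; the robot and the scene stay as the last step left them, time stands still between calls to the robot, and variables do not carry over. Pictures are saved under pics/ and viewed, at most 14 in all, crops included, and the job is handed in when it is done.

```bash
mkdir -p pics
python3 - <<'E'
from bench import r
import cv2,pickle
s=r.read_state();print({k:s[k] for k in('time','ee_pos','eef_rot','width','ft_force')})
d={}
for n in("scene","side","wrist"):
    c=r.camera(n);d[n]=c;cv2.imwrite(f"pics/{n}0.png",c["color"][:,:,::-1])
    print(n,{k:c[k] for k in c if k!="color"})
pickle.dump((s,d),open("cap0.pkl","wb"))
E
```

```text
{'time': 0.0, 'ee_pos': array([0.20699076, 0.58932286, 0.23274247]), 'eef_rot': array([ 1.68074210e-01,  9.85774076e-01, -7.22408740e-04, -9.36510238e-05]), 'width': 0.08687129430419759, 'ft_force': array([ 0.70415705,  0.3305274 , -0.33610154])}
scene {'mtx': array([[438.24899078,   0.        , 321.99809818],
       [  0.        , 438.24899078, 195.26191024],
       [  0.        ,   0.        ,   1.        ]]), 'k1': -0.007626822490569286, 'R': array([[ 0.79435517,  0.60739012,  0.00878127],
       [ 0.41668106, -0.5343099 , -0.73545212],
       [-0.44201444,  0.58786918, -0.67751979]]), 't': array([-0.43624882, -0.14925766,  1.06871   ])}
side {'mtx': array([[456.45815618,   0.        , 322.42953051],
       [  0.        , 456.45815618, 198.31503711],
       [  0.        ,   0.        ,   1.        ]]), 'k1': 0.0023558925839994894, 'R': array([[ 0.91335466, -0.40706059, -0.00921663],
       [-0.25793895, -0.56094735, -0.78664196],
       [ 0.3150409 ,  0.72086043, -0.61734065]]), 't': array([-0.39593839,  0.1952573 ,  0.90222142])}
wrist {'mtx': array([[275.39958136,   0.        , 320.28607029],
       [  0.        , 275.39958136, 197.13422254],
       [  0.        ,   0.        ,   1.        ]]), 'k1': -0.011193138858240772, 'hand_eye': array([[-1.46195568e-03, -9.66811850e-01, -2.55485245e-01,
         7.03262603e-02],
       [ 9.99998890e-01, -1.48705624e-03, -9.49192068e-05,
        -9.99204227e-04],
       [-2.88151914e-04, -2.55485100e-01,  9.66812950e-01,
        -1.48857782e-01],
       [ 0.00000000e+00,  0.00000000e+00,  0.00000000e+00,
         1.00000000e+00]])}
```

View pics/scene0.png

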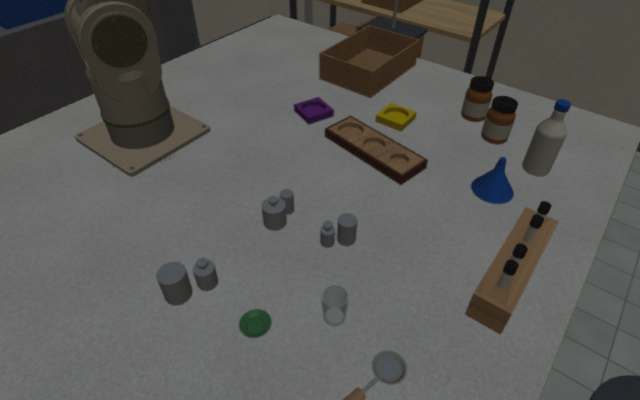

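View pics/side0.png

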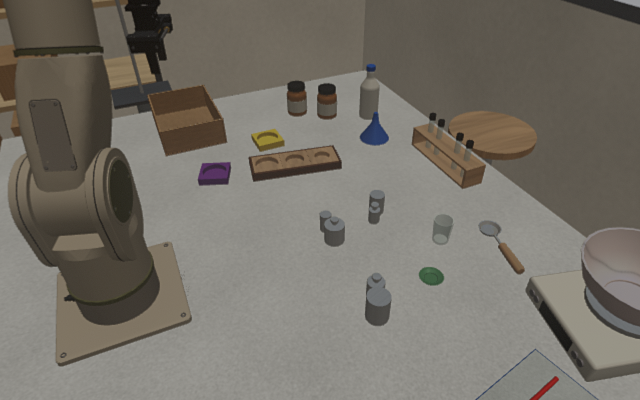

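View pics/wrist0.png

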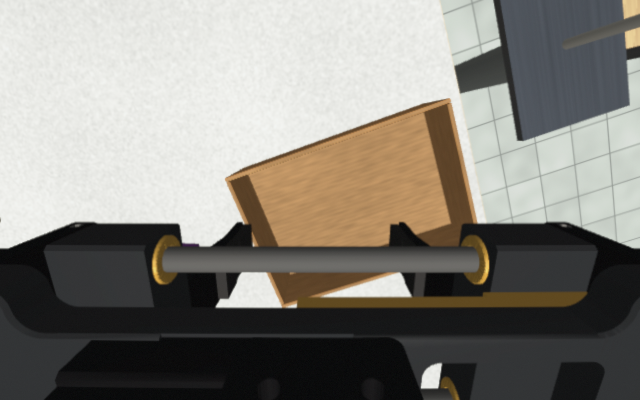

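Scene picture: the knobbed pieces are at (274,213), (205,273) and (327,234). The plain ones are at (287,201), (175,283) and (347,229). The beaker is at (335,305), the green dish at (255,323) and the box at (375,148). Purple (313,110) and yellow (396,116) are decoys. The side view agrees, with knobbed pieces at (335,231), (376,285) and (374,213) and the box at (295,162). The wrist view shows only the tray. Next I'll take crops for measuring.

Run:
```python
import cv2
a=cv2.imread("pics/scene0.png");b=cv2.imread("pics/side0.png")
cv2.imwrite("pics/cropA.png",cv2.resize(a[180:310,150:370],None,fx=3.6,fy=3.6,interpolation=cv2.INTER_CUBIC))
cv2.imwrite("pics/cropB.png",cv2.resize(b[185:335,310:460],None,fx=4,fy=4,interpolation=cv2.INTER_CUBIC))
c=cv2.resize(a[110:185,315:435],None,fx=6,fy=4*1.0,interpolation=cv2.INTER_CUBIC)
e=cv2.resize(b[140:185,240:350],(720,295),interpolation=cv2.INTER_CUBIC)
import numpy as np
cv2.imwrite("pics/cropC.png",np.vstack([c,e]))
```

```text
(no output)
```

View pics/cropA.png

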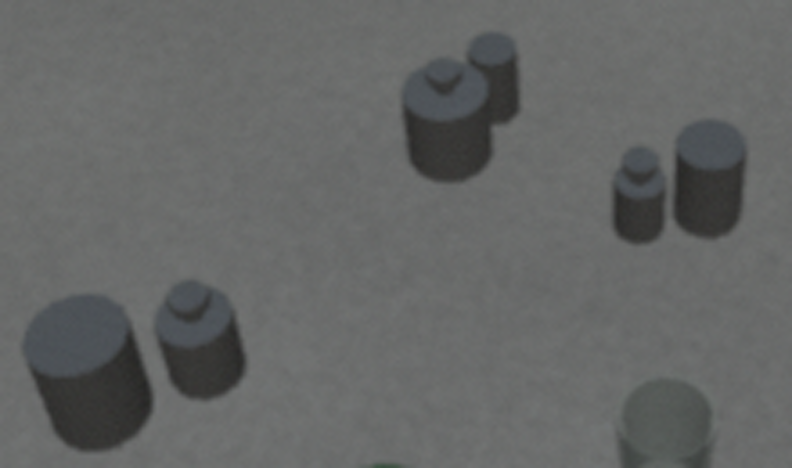

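View pics/cropB.png

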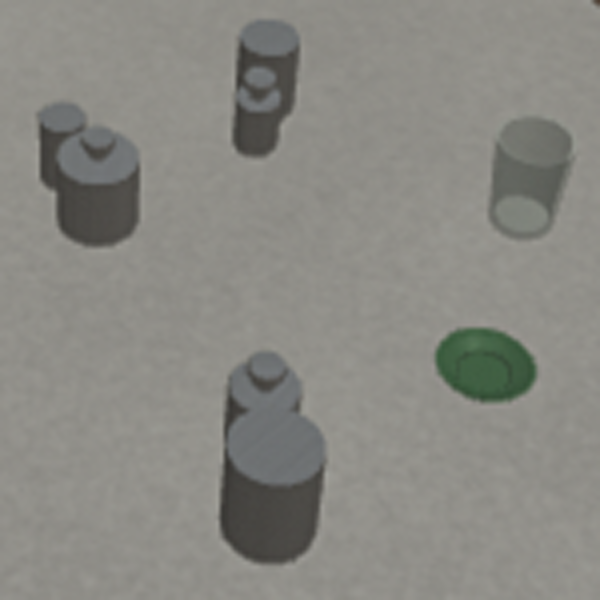

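View pics/cropC.png

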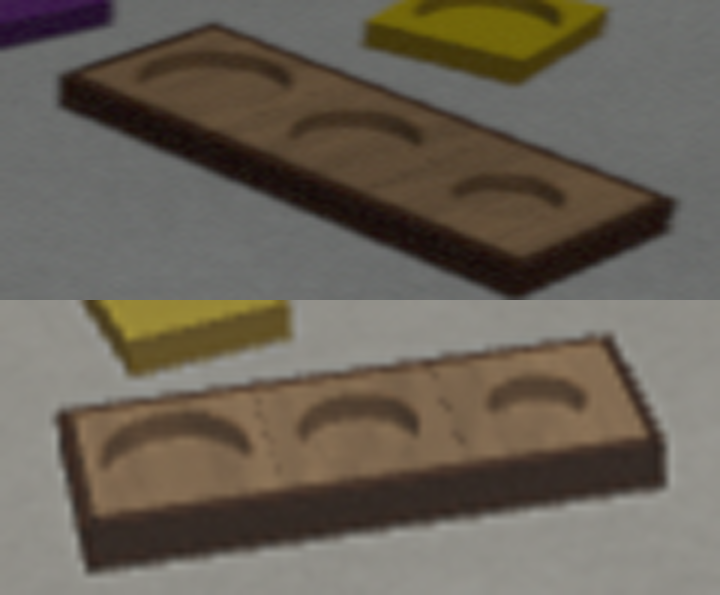

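The crops confirm the choices: three knobbed pieces, each with its plain neighbour. The box wells run large, medium, small from left to right. Next I'll cast rays.

```bash
cat > h.py <<'E'
import numpy as np,cv2
from scipy.spatial.transform import Rotation as Ro
def pose(c,s=None):
    "camera-to-world R, origin"
    if "R" in c: return c["R"].T,-c["R"].T@c["t"]
    W=Ro.from_quat(s["eef_rot"]).as_matrix();H=c["hand_eye"]
    return W@H[:3,:3],W@H[:3,3]+s["ee_pos"]
def ray(c,uv,s=None):
    R,o=pose(c,s)
    p=cv2.undistortPoints(np.array([[uv]],float),c["mtx"],np.array([c["k1"],0,0,0.]))[0,0]
    return o,R@np.array([p[0],p[1],1])
def onz(c,uv,z,s=None):
    o,d=ray(c,uv,s);return (o+d*(z-o[2])/d[2])[:2]
def pix(c,X,s=None):
    R,o=pose(c,s);p=R.T@(np.asarray(X)-o);q=p[:2]/p[2];q=q*(1+c["k1"]*(q@q))
    return c["mtx"][:2,:2]@q+c["mtx"][:2,2]
E
python3 - <<'E'
import pickle,numpy as np,cv2
from h import *
s,d=pickle.load(open("cap0.pkl","rb"));S,D=d["scene"],d["side"]
A=lambda x,y:(150+x/3.6-.4,180+y/3.6-.4); B=lambda x,y:(310+x/4-.4,185+y/4-.4)
C=lambda x,y:(315+x/6-.4,110+y/4-.4); E=lambda x,y:(240+x/6.545-.4,140+(y-300)/6.556-.4)
for n,z,a,b in [("L",.063,(444,70),(98,139)),("S",.051,(640,160),(260,79)),("M",.057,(189,297),(266,366)),
 ("pS",.046,(492,47),(62,117)),("pM",.052,(710,146),(268,38)),("pL",.058,(80,335),(276,447)),("bk",.06,(667,415),(535,143))]:
    print(n,onz(S,A(*a),z).round(4),onz(D,B(*b),z).round(4))
P=[];Q=[]
for p in [(62,76),(213,25),(675,203),(515,262)]: P.append(onz(S,C(*p),.024))
for p in [(90,517),(60,412),(605,338),(662,437)]: Q.append(onz(D,E(*p),.024))
for P in map(np.array,(P,Q)):
    print(P.round(4).tolist(),P.mean(0).round(4),[np.linalg.norm(P[i]-P[i-1]).round(4) for i in range(4)])
    ax=(P[2]+P[3]-P[0]-P[1]);ax/=np.linalg.norm(ax);print("axis deg",np.degrees(np.arctan2(ax[1],ax[0])),[ (P.mean(0)+k*.0765*ax).round(4).tolist() for k in(-1,0,1)])
E
```

```text
L [ 0.4536 -0.0254] [ 0.4493 -0.0278]
S [ 0.5647 -0.0052] [ 0.5617 -0.0063]
M [ 0.459  -0.2022] [ 0.4547 -0.2033]
pS [0.4487 0.0167] [0.4475 0.0156]
pM [0.5871 0.0232] [0.5841 0.0242]
pL [ 0.4383 -0.2461] [ 0.4344 -0.2485]
bk [ 0.667 -0.123] [ 0.6633 -0.1257]
[[0.3558, 0.2642], [0.3712, 0.3478], [0.6069, 0.3046], [0.586, 0.2243]] [0.48   0.2852] [np.float64(0.2336), np.float64(0.0851), np.float64(0.2397), np.float64(0.0831)]
axis deg -10.113627361429687 [[0.4047, 0.2987], [0.48, 0.2852], [0.5553, 0.2718]]
[[0.3562, 0.2701], [0.3677, 0.3494], [0.6003, 0.3066], [0.5889, 0.2262]] [0.4783 0.2881] [np.float64(0.2367), np.float64(0.0801), np.float64(0.2365), np.float64(0.0812)]
axis deg -10.561252187476704 [[0.4031, 0.3021], [0.4783, 0.2881], [0.5535, 0.274]]
```

Positions agree to 4 mm between the two views. Turn to the large weight's grasp yaw (fingers closing along world ~x, with the neighbour along y), then travel to where the wrist camera sees the box.

```bash
python3 -m crank '[{"az":1,"claw":-1},{"az":1,"claw":-1},{"az":1,"claw":-1},{"az":1,"claw":-1},{"az":1,"claw":-1},{"az":1,"claw":-1},{"az":1,"claw":-1},{"az":1,"claw":-1}]'
python3 -m crank '[{"az":1,"claw":-1},{"az":1,"claw":-1},{"az":1,"claw":-1},{"dx":-0.9,"dy":0.55,"claw":-1},{"dx":-0.9,"dy":0.55,"claw":-1},{"dx":-0.9,"dy":0.55,"claw":-1},{"dx":-0.9,"dy":0.55,"claw":-1},{"dx":-0.9,"dy":0.55,"claw":-1}]'
python3 -m crank '[{"dx":-0.9,"dy":0.55,"claw":-1},{"dx":-0.9,"dy":0.55,"claw":-1},{"dx":-0.9,"dy":0.55,"claw":-1},{"dx":-0.9,"dy":0.55,"claw":-1},{"dx":-0.9,"dy":0.55,"claw":-1},{"dx":-0.9,"dy":0.55,"claw":-1},{"dx":-0.9,"dy":0.55,"claw":-1},{"dx":-0.9,"dy":0.55,"claw":-1}]'
python3 -m crank '[{"dx":-0.9,"dy":0.55,"claw":-1},{"dx":-0.9,"dy":0.55,"claw":-1},{"claw":-1},{"claw":-1},{"claw":-1}]'
python3 - <<'E'
from bench import r
import cv2,pickle
s=r.read_state();c=r.camera("wrist");cv2.imwrite("pics/w1.png",c["color"][:,:,::-1]);pickle.dump((s,c),open("w1.pkl","wb"))
E
```

```text
invalid input at $[0]: expected keys claw, dx, dy, dz, ax, ay, az
invalid input at $[0]: expected keys claw, dx, dy, dz, ax, ay, az
invalid input at $[0]: expected keys claw, dx, dy, dz, ax, ay, az
invalid input at $[0]: expected keys claw, dx, dy, dz, ax, ay, az
```

View pics/w1.png

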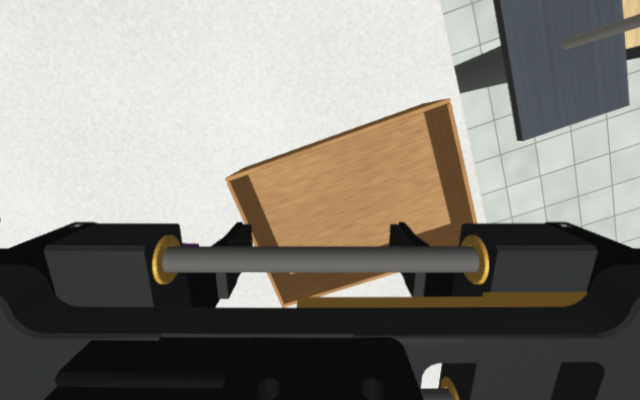

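The rows were refused because every key is required, so the arm hasn't moved and the view is the same. I'll retype them.

```bash
python3 -m crank '[{"claw":-1,"dx":0,"dy":0,"dz":0,"ax":0,"ay":0,"az":1},{"claw":-1,"dx":0,"dy":0,"dz":0,"ax":0,"ay":0,"az":1},{"claw":-1,"dx":0,"dy":0,"dz":0,"ax":0,"ay":0,"az":1},{"claw":-1,"dx":0,"dy":0,"dz":0,"ax":0,"ay":0,"az":1},{"claw":-1,"dx":0,"dy":0,"dz":0,"ax":0,"ay":0,"az":1},{"claw":-1,"dx":0,"dy":0,"dz":0,"ax":0,"ay":0,"az":1},{"claw":-1,"dx":0,"dy":0,"dz":0,"ax":0,"ay":0,"az":1},{"claw":-1,"dx":0,"dy":0,"dz":0,"ax":0,"ay":0,"az":1}]'
python3 -m crank '[{"claw":-1,"dx":0,"dy":0,"dz":0,"ax":0,"ay":0,"az":1},{"claw":-1,"dx":0,"dy":0,"dz":0,"ax":0,"ay":0,"az":1},{"claw":-1,"dx":0,"dy":0,"dz":0,"ax":0,"ay":0,"az":1},{"claw":-1,"dx":-0.9,"dy":0.55,"dz":0,"ax":0,"ay":0,"az":0},{"claw":-1,"dx":-0.9,"dy":0.55,"dz":0,"ax":0,"ay":0,"az":0},{"claw":-1,"dx":-0.9,"dy":0.55,"dz":0,"ax":0,"ay":0,"az":0},{"claw":-1,"dx":-0.9,"dy":0.55,"dz":0,"ax":0,"ay":0,"az":0},{"claw":-1,"dx":-0.9,"dy":0.55,"dz":0,"ax":0,"ay":0,"az":0}]'
python3 -m crank '[{"claw":-1,"dx":-0.9,"dy":0.55,"dz":0,"ax":0,"ay":0,"az":0},{"claw":-1,"dx":-0.9,"dy":0.55,"dz":0,"ax":0,"ay":0,"az":0},{"claw":-1,"dx":-0.9,"dy":0.55,"dz":0,"ax":0,"ay":0,"az":0},{"claw":-1,"dx":-0.9,"dy":0.55,"dz":0,"ax":0,"ay":0,"az":0},{"claw":-1,"dx":-0.9,"dy":0.55,"dz":0,"ax":0,"ay":0,"az":0},{"claw":-1,"dx":-0.9,"dy":0.55,"dz":0,"ax":0,"ay":0,"az":0},{"claw":-1,"dx":-0.9,"dy":0.55,"dz":0,"ax":0,"ay":0,"az":0},{"claw":-1,"dx":-0.9,"dy":0.55,"dz":0,"ax":0,"ay":0,"az":0}]'
python3 -m crank '[{"claw":-1,"dx":-0.9,"dy":0.55,"dz":0,"ax":0,"ay":0,"az":0},{"claw":-1,"dx":-0.9,"dy":0.55,"dz":0,"ax":0,"ay":0,"az":0},{"claw":-1,"dx":0,"dy":0,"dz":0,"ax":0,"ay":0,"az":0},{"claw":-1,"dx":0,"dy":0,"dz":0,"ax":0,"ay":0,"az":0},{"claw":-1,"dx":0,"dy":0,"dz":0,"ax":0,"ay":0,"az":0}]'
python3 - <<'E'
from bench import r
import cv2,pickle
s=r.read_state();c=r.camera("wrist");cv2.imwrite("pics/w2.png",c["color"][:,:,::-1]);pickle.dump((s,c),open("w2.pkl","wb"))
E
```

```text
time: 0.87
ee_pos: [0.207, 0.5896, 0.2333]
eef_rot: [0.557, 0.831, -0.0, 0.0]
ft_force: [-0.5, 0.2, 0.6]
width: 0.0869
grip_force: 0.0
time: 1.53
ee_pos: [0.3009, 0.4604, 0.2334]
eef_rot: [0.678, 0.735, -0.0, -0.0]
ft_force: [0.5, 0.8, 0.4]
width: 0.087
grip_force: 0.0
time: 2.2
ee_pos: [0.45, 0.2558, 0.2336]
eef_rot: [0.678, 0.735, 0.0, -0.0]
ft_force: [0.9, 0.2, 0.1]
width: 0.0871
grip_force: 0.0
time: 2.62
ee_pos: [0.4862, 0.2067, 0.2334]
eef_rot: [0.678, 0.735, -0.0, -0.0]
ft_force: [-0.4, 0.6, -0.0]
width: 0.0869
grip_force: 0.0
```

View pics/w2.png

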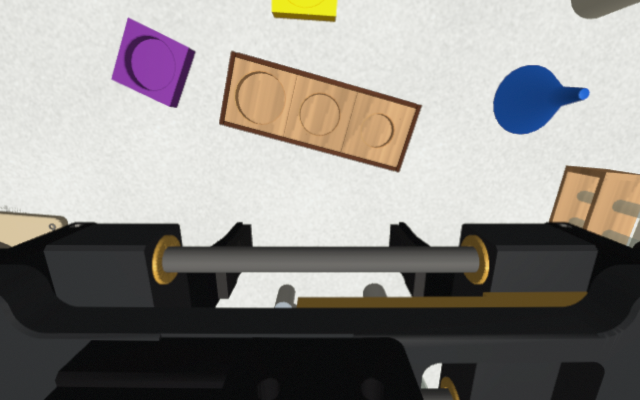

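Wrist picture: the box is at (320,112), with well rims centred at about (261,98) large, (320,115) medium and (377,130) small. Purple and yellow are separate from it. Next I'll refine these and move to view L and S.

```bash
python3 - <<'E'
import pickle
from h import *
s,c=pickle.load(open("w2.pkl","rb"))
P=np.array([onz(c,p,.024,s) for p in [(220,123),(232,52),(421,105),(400,171)]])
ax=P[2]+P[3]-P[0]-P[1];ax/=np.linalg.norm(ax)
print(P.mean(0).round(4),[np.linalg.norm(P[i]-P[i-1]).round(4) for i in range(4)],np.degrees(np.arctan2(ax[1],ax[0])))
print([(P.mean(0)+k*.077*ax).round(4).tolist() for k in(-1,0,1)])
print([onz(c,p,.024,s).round(4).tolist() for p in[(261,98),(319.5,115),(377,130.5)]])
E
python3 -m crank '[{"claw":-1,"dx":-0.96,"dy":-0.04,"dz":0,"ax":0,"ay":0,"az":0},{"claw":-1,"dx":-0.96,"dy":-0.04,"dz":0,"ax":0,"ay":0,"az":0},{"claw":-1,"dx":-0.96,"dy":-0.04,"dz":0,"ax":0,"ay":0,"az":0},{"claw":-1,"dx":-0.96,"dy":-0.04,"dz":0,"ax":0,"ay":0,"az":0},{"claw":-1,"dx":-0.96,"dy":-0.04,"dz":0,"ax":0,"ay":0,"az":0},{"claw":-1,"dx":-0.96,"dy":-0.04,"dz":0,"ax":0,"ay":0,"az":0},{"claw":-1,"dx":-0.96,"dy":-0.04,"dz":0,"ax":0,"ay":0,"az":0},{"claw":-1,"dx":-0.96,"dy":-0.04,"dz":0,"ax":0,"ay":0,"az":0}]'
python3 -m crank '[{"claw":-1,"dx":-0.96,"dy":-0.04,"dz":0,"ax":0,"ay":0,"az":0},{"claw":-1,"dx":-0.96,"dy":-0.04,"dz":0,"ax":0,"ay":0,"az":0},{"claw":-1,"dx":-0.96,"dy":-0.04,"dz":0,"ax":0,"ay":0,"az":0},{"claw":-1,"dx":0,"dy":0,"dz":0,"ax":0,"ay":0,"az":0},{"claw":-1,"dx":0,"dy":0,"dz":0,"ax":0,"ay":0,"az":0},{"claw":-1,"dx":0,"dy":0,"dz":0,"ax":0,"ay":0,"az":0}]'
python3 - <<'E'
from bench import r
import cv2,pickle
s=r.read_state();c=r.camera("wrist");cv2.imwrite("pics/w3.png",c["color"][:,:,::-1]);pickle.dump((s,c),open("w3.pkl","wb"))
E
```

```text
[0.478  0.2878] [np.float64(0.2389), np.float64(0.0843), np.float64(0.2372), np.float64(0.085)] -10.127358371991157
[[0.4022, 0.3013], [0.478, 0.2878], [0.5538, 0.2742]]
[[0.4041, 0.3011], [0.4775, 0.2868], [0.5515, 0.2738]]
time: 3.33
ee_pos: [0.4955, -0.0241, 0.2336]
eef_rot: [0.677, 0.736, 0.0, -0.0]
ft_force: [1.0, -0.1, -0.1]
width: 0.0872
grip_force: 0.0
time: 3.83
ee_pos: [0.4993, -0.1091, 0.2334]
eef_rot: [0.677, 0.736, 0.0, -0.0]
ft_force: [0.2, 0.7, -0.4]
width: 0.0868
grip_force: 0.0
```

View pics/w3.png

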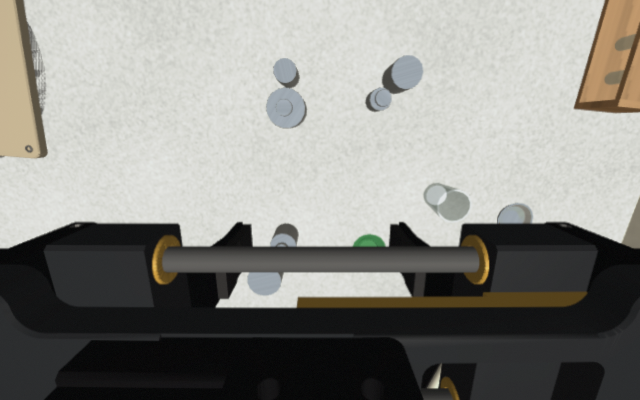

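Wrist picture: large knob at (283,107) with its plain neighbour at (286,71), small knob at (380,98) with its plain at (407,72), medium knob near (283,241), and the beaker at (450,203).

Run:
```python
import pickle
from h import *
s,c=pickle.load(open("w3.pkl","rb"))
for n,p,z in[("L",(283,107),.063),("Lbody",(286,107.5),.048),("S",(380.7,98.3),.051),("M?",(283,241),.057),("pS",(286,71),.046),("pM",(407,72),.052)]: print(n,onz(c,p,z,s).round(4))
# refine body disc by grey contour
g=c["color"].astype(int);m=((g[:,:,2]-g[:,:,0]>12)&(g.sum(2)>300)).astype(np.uint8);m[215:]=0
for k in cv2.findContours(m,0,2)[0]:
    if cv2.contourArea(k)>150: print(cv2.minEnclosingCircle(k),cv2.boundingRect(k))
```

```text
L [ 0.4499 -0.025 ]
Lbody [ 0.4513 -0.0245]
S [ 0.5586 -0.0059]
M? [ 0.4568 -0.1875]
pS [0.4491 0.0149]
pM [0.5838 0.0239]
((380.2615966796875, 98.33443450927734), 10.691189765930176) (371, 88, 20, 22)
((285.50311279296875, 107.01325988769531), 19.513545989990234) (267, 88, 37, 39)
((284.1597900390625, 70.13917541503906), 11.89064884185791) (274, 59, 22, 24)
((407.5454406738281, 71.88636016845703), 16.499176025390625) (392, 56, 31, 33)
```

```bash
python3 -m crank '[{"claw":-1,"dx":0.97,"dy":-0.46,"dz":0,"ax":0,"ay":0,"az":0},{"claw":-1,"dx":0.97,"dy":-0.46,"dz":0,"ax":0,"ay":0,"az":0},{"claw":-1,"dx":0.97,"dy":-0.46,"dz":0,"ax":0,"ay":0,"az":0},{"claw":-1,"dx":0,"dy":0,"dz":0.9,"ax":0,"ay":0,"az":0},{"claw":-1,"dx":0,"dy":0,"dz":0.9,"ax":0,"ay":0,"az":0},{"claw":-1,"dx":0,"dy":0,"dz":0.9,"ax":0,"ay":0,"az":0},{"claw":-1,"dx":0,"dy":0,"dz":0.9,"ax":0,"ay":0,"az":0},{"claw":-1,"dx":0,"dy":0,"dz":0,"ax":0,"ay":0,"az":0}]'
python3 -m crank '[{"claw":-1,"dx":0,"dy":0,"dz":0,"ax":0,"ay":0,"az":0},{"claw":-1,"dx":0,"dy":0,"dz":0,"ax":0,"ay":0,"az":0}]'
```

```text
time: 4.55
ee_pos: [0.4478, -0.0256, 0.1216]
eef_rot: [0.677, 0.736, -0.003, -0.002]
ft_force: [-1.7, 0.3, 0.1]
width: 0.0869
grip_force: 0.0
time: 4.72
ee_pos: [0.4515, -0.0264, 0.1269]
eef_rot: [0.677, 0.736, 0.001, 0.0]
ft_force: [0.8, -0.7, 0.5]
width: 0.0872
grip_force: 0.0
```

```bash
python3 -m crank '[{"claw":-1,"dx":0.03,"dy":0,"dz":0.8,"ax":0,"ay":0,"az":0},{"claw":-1,"dx":0,"dy":0,"dz":0.8,"ax":0,"ay":0,"az":0},{"claw":-1,"dx":0,"dy":0,"dz":0.7,"ax":0,"ay":0,"az":0},{"claw":-1,"dx":0,"dy":0,"dz":0.6,"ax":0,"ay":0,"az":0},{"claw":-1,"dx":0,"dy":0,"dz":0.4,"ax":0,"ay":0,"az":0},{"claw":-1,"dx":0,"dy":0,"dz":0,"ax":0,"ay":0,"az":0},{"claw":-1,"dx":0,"dy":0,"dz":0,"ax":0,"ay":0,"az":0}]'
python3 -m crank '[{"claw":0.2,"dx":0,"dy":0,"dz":0,"ax":0,"ay":0,"az":0},{"claw":0.2,"dx":0,"dy":0,"dz":0,"ax":0,"ay":0,"az":0},{"claw":0.2,"dx":0,"dy":0,"dz":0,"ax":0,"ay":0,"az":0},{"claw":0.2,"dx":0,"dy":0,"dz":0,"ax":0,"ay":0,"az":0},{"claw":0.2,"dx":0,"dy":0,"dz":0,"ax":0,"ay":0,"az":0},{"claw":0.2,"dx":0,"dy":0,"dz":0,"ax":0,"ay":0,"az":0},{"claw":0.2,"dx":0,"dy":0,"dz":0,"ax":0,"ay":0,"az":0},{"claw":0.2,"dx":0,"dy":0,"dz":0,"ax":0,"ay":0,"az":0}]' 40
```

```text
time: 5.3
ee_pos: [0.4516, -0.0259, 0.0277]
eef_rot: [0.678, 0.735, 0.0, 0.0]
ft_force: [-0.2, 1.4, -0.4]
width: 0.0871
grip_force: 0.0
time: 5.97
ee_pos: [0.4508, -0.0261, 0.0266]
eef_rot: [0.678, 0.735, 0.0, 0.0]
ft_force: [0.1, 0.8, 1.3]
width: 0.0452
grip_force: 40.0
```

```bash
python3 -m crank '[{"claw":0.2,"dx":0,"dy":0,"dz":-0.5,"ax":0,"ay":0,"az":0},{"claw":0.2,"dx":0,"dy":0,"dz":-0.8,"ax":0,"ay":0,"az":0},{"claw":0.2,"dx":0,"dy":0,"dz":-0.8,"ax":0,"ay":0,"az":0},{"claw":0.2,"dx":0,"dy":0,"dz":-0.8,"ax":0,"ay":0,"az":0},{"claw":0.2,"dx":0,"dy":0,"dz":-0.6,"ax":0,"ay":0,"az":0},{"claw":0.2,"dx":0,"dy":0,"dz":0,"ax":0,"ay":0,"az":0}]'
python3 -m crank '[{"claw":0.2,"dx":0.5,"dy":-0.03,"dz":0,"ax":0,"ay":0,"az":0},{"claw":0.2,"dx":0.9,"dy":-0.06,"dz":0,"ax":0,"ay":0,"az":0},{"claw":0.2,"dx":0.9,"dy":-0.06,"dz":0,"ax":0,"ay":0,"az":0},{"claw":0.2,"dx":0.9,"dy":-0.06,"dz":0,"ax":0,"ay":0,"az":0},{"claw":0.2,"dx":0.9,"dy":-0.06,"dz":0,"ax":0,"ay":0,"az":0},{"claw":0.2,"dx":0.9,"dy":-0.06,"dz":0,"ax":0,"ay":0,"az":0},{"claw":0.2,"dx":0.9,"dy":-0.06,"dz":0,"ax":0,"ay":0,"az":0},{"claw":0.2,"dx":0.9,"dy":-0.06,"dz":0,"ax":0,"ay":0,"az":0}]'
python3 -m crank '[{"claw":0.2,"dx":0.9,"dy":-0.06,"dz":0,"ax":0,"ay":0,"az":0},{"claw":0.2,"dx":0.9,"dy":-0.06,"dz":0,"ax":0,"ay":0,"az":0},{"claw":0.2,"dx":0.9,"dy":-0.06,"dz":0,"ax":0,"ay":0,"az":0},{"claw":0.2,"dx":0.9,"dy":-0.06,"dz":0,"ax":0,"ay":0,"az":0},{"claw":0.2,"dx":0.6,"dy":-0.05,"dz":0,"ax":0,"ay":0,"az":0},{"claw":0.2,"dx":0,"dy":0,"dz":0,"ax":0,"ay":0,"az":0},{"claw":0.2,"dx":0,"dy":0,"dz":0,"ax":0,"ay":0,"az":0},{"claw":0.2,"dx":0,"dy":0,"dz":0,"ax":0,"ay":0,"az":0}]'
python3 - <<'E'
from bench import r
import cv2,pickle
s=r.read_state();d={}
for n in("scene","side"): d[n]=r.camera(n)
pickle.dump((s,d),open("c4.pkl","wb"))
a=d["scene"]["color"][60:210,270:450];b=d["side"]["color"][70:220,200:380]
import numpy as np
cv2.imwrite("pics/c4.png",cv2.resize(np.hstack([a,b]),None,fx=2.2,fy=2.2,interpolation=cv2.INTER_CUBIC)[:,:,::-1])
E
```

```text
time: 6.47
ee_pos: [0.4521, -0.0261, 0.1341]
eef_rot: [0.678, 0.735, 0.002, 0.001]
ft_force: [1.3, 0.9, -5.3]
width: 0.0456
grip_force: 40.0
time: 7.13
ee_pos: [0.4193, 0.1768, 0.1296]
eef_rot: [0.678, 0.735, -0.001, -0.0]
ft_force: [0.7, -0.2, -5.2]
width: 0.0452
grip_force: 40.0
time: 7.8
ee_pos: [0.4014, 0.2996, 0.1299]
eef_rot: [0.678, 0.735, -0.001, 0.0]
ft_force: [-0.5, -0.3, -5.5]
width: 0.0453
grip_force: 40.0
```

View pics/c4.png

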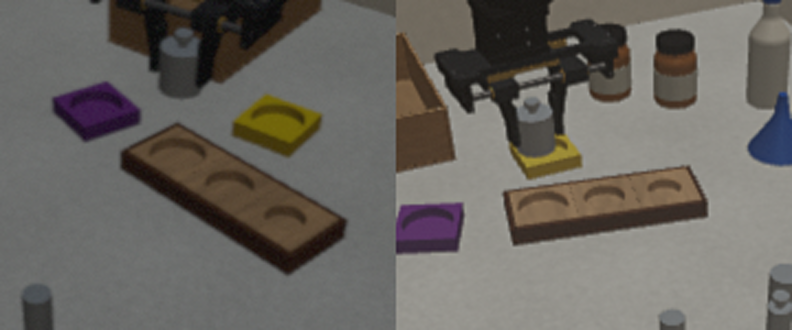

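The large weight is held upright, with its knob at crop (184,35) in scene and (532,103) in side. I'll check its offset from the TCP.

Run:
```python
import pickle
from h import *
s,d=pickle.load(open("c4.pkl","rb"));print(s["ee_pos"])
print(onz(d["scene"],(353.2,75.5),.166),onz(d["side"],(261.4,116.4),.166))
```

```text
[0.40141535 0.29963669 0.1299281 ]
[0.4065858  0.29555138] [0.40020865 0.29558114]
```

```bash
python3 -m crank '[{"claw":0.2,"dx":0.11,"dy":0.05,"dz":0.7,"ax":0,"ay":0,"az":0},{"claw":0.2,"dx":0,"dy":0,"dz":0.8,"ax":0,"ay":0,"az":0},{"claw":0.2,"dx":0,"dy":0,"dz":0.7,"ax":0,"ay":0,"az":0},{"claw":0.2,"dx":0,"dy":0,"dz":0.4,"ax":0,"ay":0,"az":0},{"claw":0.2,"dx":0,"dy":0,"dz":0.2,"ax":0,"ay":0,"az":0},{"claw":0.2,"dx":0,"dy":0,"dz":0.15,"ax":0,"ay":0,"az":0},{"claw":0.2,"dx":0,"dy":0,"dz":0,"ax":0,"ay":0,"az":0},{"claw":0.2,"dx":0,"dy":0,"dz":0,"ax":0,"ay":0,"az":0}]'
python3 -m crank '[{"claw":0.2,"dx":0,"dy":0,"dz":0.08,"ax":0,"ay":0,"az":0},{"claw":0.2,"dx":0,"dy":0,"dz":0,"ax":0,"ay":0,"az":0},{"claw":0.2,"dx":0,"dy":0,"dz":0,"ax":0,"ay":0,"az":0}]'
```

```text
time: 8.57
ee_pos: [0.4036, 0.3045, 0.0437]
eef_rot: [0.678, 0.735, 0.001, 0.0]
ft_force: [1.4, 0.4, -5.4]
width: 0.045
grip_force: 40.0
time: 8.82
ee_pos: [0.4032, 0.3046, 0.0411]
eef_rot: [0.678, 0.735, 0.0, -0.0]
ft_force: [0.7, 0.5, -6.0]
width: 0.0449
grip_force: 40.0
```

The bottom is already about 10 mm inside the well with no contact. Lower to the floor, then release with a partial opening.

```bash
python3 -m crank '[{"claw":0.2,"dx":0,"dy":0,"dz":0.06,"ax":0,"ay":0,"az":0},{"claw":0.2,"dx":0,"dy":0,"dz":0.05,"ax":0,"ay":0,"az":0},{"claw":0.2,"dx":0,"dy":0,"dz":0,"ax":0,"ay":0,"az":0},{"claw":0.2,"dx":0,"dy":0,"dz":0,"ax":0,"ay":0,"az":0}]'
python3 -m crank '[{"claw":-0.1,"dx":0,"dy":0,"dz":0,"ax":0,"ay":0,"az":0},{"claw":-0.25,"dx":0,"dy":0,"dz":0,"ax":0,"ay":0,"az":0},{"claw":-0.4,"dx":0,"dy":0,"dz":0,"ax":0,"ay":0,"az":0},{"claw":-0.4,"dx":0,"dy":0,"dz":0,"ax":0,"ay":0,"az":0},{"claw":-0.4,"dx":0,"dy":0,"dz":0,"ax":0,"ay":0,"az":0}]'
```

```text
time: 9.15
ee_pos: [0.403, 0.3043, 0.0372]
eef_rot: [0.678, 0.735, -0.0, -0.0]
ft_force: [0.4, -0.1, -5.2]
width: 0.0452
grip_force: 40.0
time: 9.57
ee_pos: [0.4033, 0.3046, 0.0377]
eef_rot: [0.678, 0.735, 0.0, -0.0]
ft_force: [0.1, 0.6, 0.6]
width: 0.0602
grip_force: 0.0
```

```bash
python3 -m crank '[{"claw":-0.4,"dx":0,"dy":0,"dz":-0.5,"ax":0,"ay":0,"az":0},{"claw":-0.4,"dx":0,"dy":0,"dz":-0.9,"ax":0,"ay":0,"az":0},{"claw":-0.4,"dx":0,"dy":0,"dz":-1,"ax":0,"ay":0,"az":0},{"claw":-1,"dx":0,"dy":0,"dz":-1,"ax":0,"ay":0,"az":0},{"claw":-1,"dx":0,"dy":0,"dz":-1,"ax":0,"ay":0,"az":0},{"claw":-1,"dx":0,"dy":0,"dz":-1,"ax":0,"ay":0,"az":0},{"claw":-1,"dx":0,"dy":0,"dz":0,"ax":0,"ay":0,"az":1},{"claw":-1,"dx":0,"dy":0,"dz":0,"ax":0,"ay":0,"az":1}]'
python3 -m crank '[{"claw":-1,"dx":0,"dy":0,"dz":0,"ax":0,"ay":0,"az":1},{"claw":-1,"dx":0,"dy":0,"dz":0,"ax":0,"ay":0,"az":1},{"claw":-1,"dx":0,"dy":0,"dz":0,"ax":0,"ay":0,"az":0.9},{"claw":-1,"dx":-0.8,"dy":0.66,"dz":0,"ax":0,"ay":0,"az":0},{"claw":-1,"dx":-0.8,"dy":0.66,"dz":0,"ax":0,"ay":0,"az":0},{"claw":-1,"dx":-0.8,"dy":0.66,"dz":0,"ax":0,"ay":0,"az":0},{"claw":-1,"dx":-0.8,"dy":0.66,"dz":0,"ax":0,"ay":0,"az":0},{"claw":-1,"dx":-0.8,"dy":0.66,"dz":0,"ax":0,"ay":0,"az":0}]'
python3 -m crank '[{"claw":-1,"dx":-0.8,"dy":0.66,"dz":0,"ax":0,"ay":0,"az":0},{"claw":-1,"dx":-0.8,"dy":0.66,"dz":0,"ax":0,"ay":0,"az":0},{"claw":-1,"dx":-0.8,"dy":0.66,"dz":0,"ax":0,"ay":0,"az":0},{"claw":-1,"dx":-0.8,"dy":0.66,"dz":0,"ax":0,"ay":0,"az":0},{"claw":-1,"dx":-0.8,"dy":0.66,"dz":0,"ax":0,"ay":0,"az":0},{"claw":-1,"dx":-0.99,"dy":0.24,"dz":0,"ax":0,"ay":0,"az":0},{"claw":-1,"dx":-0.99,"dy":0.24,"dz":0,"ax":0,"ay":0,"az":0},{"claw":-1,"dx":-0.99,"dy":0.24,"dz":0,"ax":0,"ay":0,"az":0}]'
python3 -m crank '[{"claw":-1,"dx":-0.99,"dy":0.24,"dz":0,"ax":0,"ay":0,"az":0},{"claw":-1,"dx":-0.99,"dy":0.24,"dz":0,"ax":0,"ay":0,"az":0},{"claw":-1,"dx":-0.99,"dy":0.24,"dz":0,"ax":0,"ay":0,"az":0},{"claw":-1,"dx":-0.99,"dy":0.24,"dz":0,"ax":0,"ay":0,"az":0},{"claw":-1,"dx":-0.99,"dy":0.24,"dz":0,"ax":0,"ay":0,"az":0},{"claw":-1,"dx":-0.99,"dy":0.24,"dz":0,"ax":0,"ay":0,"az":0},{"claw":-1,"dx":0,"dy":0,"dz":0,"ax":0,"ay":0,"az":0},{"claw":-1,"dx":0,"dy":0,"dz":0,"ax":0,"ay":0,"az":0}]'
python3 - <<'E'
from bench import r
import cv2,pickle
from h import *
s=r.read_state();c=r.camera("wrist");cv2.imwrite("pics/w5.png",c["color"][:,:,::-1]);pickle.dump((s,c),open("w5.pkl","wb"))
print(s["ee_pos"],s["eef_rot"],pix(c,[.457,-.2028,.057],s))
g=c["color"].astype(int);m=((g[:,:,2]-g[:,:,0]>12)&(g.sum(2)>300)).astype(np.uint8);m[235:]=0
for k in cv2.findContours(m,0,2)[0]:
    if cv2.contourArea(k)>150: print(cv2.minEnclosingCircle(k),cv2.boundingRect(k))
E
```

```text
time: 10.23
ee_pos: [0.404, 0.3051, 0.2016]
eef_rot: [0.752, 0.659, 0.002, -0.0]
ft_force: [-0.3, -0.8, -0.0]
width: 0.0838
grip_force: 0.0
time: 10.9
ee_pos: [0.4429, 0.1525, 0.1995]
eef_rot: [0.842, 0.539, 0.0, -0.0]
ft_force: [0.1, 0.3, 0.2]
width: 0.087
grip_force: 0.0
time: 11.57
ee_pos: [0.4643, -0.0881, 0.1994]
eef_rot: [0.842, 0.539, 0.0, 0.0]
ft_force: [0.8, 0.6, -0.0]
width: 0.0869
grip_force: 0.0
time: 12.23
ee_pos: [0.4286, -0.2681, 0.1994]
eef_rot: [0.843, 0.538, -0.0, 0.0]
ft_force: [0.5, 1.5, -1.7]
width: 0.0868
grip_force: 0.0
[ 0.4285551  -0.2681209   0.19944026] [ 8.43241962e-01  5.37534109e-01 -1.60024234e-04  2.23213699e-04] [319.11012989 121.72114081]
((317.125, 169.5625), 20.28758430480957) (297, 150, 41, 40)
((317.0, 121.44999694824219), 15.738670349121094) (302, 106, 31, 32)
```

View pics/w5.png

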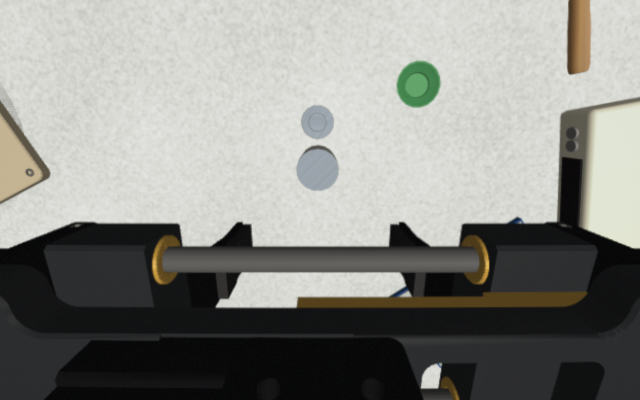

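Wrist picture: medium weight at (317,121), with its plain neighbour directly below it at (317,170). The yaw is right, so I'll work out the shift in tool axes.

Run:
```python
import pickle
from h import *
s,c=pickle.load(open("w5.pkl","rb"));W=Ro.from_quat(s["eef_rot"]).as_matrix()
for p,z in[((317,121.4),.042),((317.2,122),.057),((317.1,169.6),.058)]:
    q=onz(c,p,z,s);print(q,W.T@np.r_[q-s["ee_pos"][:2],0.])
```

```text
[ 0.45507618 -0.20140027] [ 7.16800135e-02 -4.12123103e-03 -3.73883533e-05]
[ 0.45511627 -0.20222308] [ 7.09510262e-02 -3.73757153e-03 -3.69382568e-05]
[ 0.43422074 -0.24637766] [ 2.21027174e-02 -4.04198273e-03 -1.20952527e-05]
```

```bash
python3 -m crank '[{"claw":-1,"dx":0.79,"dy":-0.03,"dz":0,"ax":0,"ay":0,"az":0},{"claw":-1,"dx":0.79,"dy":-0.03,"dz":0,"ax":0,"ay":0,"az":0},{"claw":-1,"dx":0.79,"dy":-0.03,"dz":0,"ax":0,"ay":0,"az":0},{"claw":-1,"dx":0,"dy":0,"dz":0.9,"ax":0,"ay":0,"az":0},{"claw":-1,"dx":0,"dy":0,"dz":0.9,"ax":0,"ay":0,"az":0},{"claw":-1,"dx":0,"dy":0,"dz":0.9,"ax":0,"ay":0,"az":0},{"claw":-1,"dx":0,"dy":0,"dz":0,"ax":0,"ay":0,"az":0},{"claw":-1,"dx":0,"dy":0,"dz":0,"ax":0,"ay":0,"az":0}]'
```

```text
time: 12.95
ee_pos: [0.4561, -0.1997, 0.118]
eef_rot: [0.842, 0.54, -0.001, -0.001]
ft_force: [-0.7, 0.4, 1.1]
width: 0.0875
grip_force: 0.0
```

```bash
python3 -m crank '[{"claw":-1,"dx":-0.07,"dy":0.02,"dz":0.8,"ax":0,"ay":0,"az":0},{"claw":-1,"dx":0,"dy":0,"dz":0.8,"ax":0,"ay":0,"az":0},{"claw":-1,"dx":0,"dy":0,"dz":0.7,"ax":0,"ay":0,"az":0},{"claw":-1,"dx":0,"dy":0,"dz":0.5,"ax":0,"ay":0,"az":0},{"claw":-1,"dx":0,"dy":0,"dz":0.2,"ax":0,"ay":0,"az":0},{"claw":-1,"dx":0,"dy":0,"dz":0,"ax":0,"ay":0,"az":0},{"claw":-1,"dx":0,"dy":0,"dz":0,"ax":0,"ay":0,"az":0}]'
python3 -m crank '[{"claw":0.4,"dx":0,"dy":0,"dz":0,"ax":0,"ay":0,"az":0},{"claw":0.4,"dx":0,"dy":0,"dz":0,"ax":0,"ay":0,"az":0},{"claw":0.4,"dx":0,"dy":0,"dz":0,"ax":0,"ay":0,"az":0},{"claw":0.4,"dx":0,"dy":0,"dz":0,"ax":0,"ay":0,"az":0},{"claw":0.4,"dx":0,"dy":0,"dz":0,"ax":0,"ay":0,"az":0},{"claw":0.4,"dx":0,"dy":0,"dz":0,"ax":0,"ay":0,"az":0},{"claw":0.4,"dx":0,"dy":0,"dz":0,"ax":0,"ay":0,"az":0},{"claw":0.4,"dx":0,"dy":0,"dz":0,"ax":0,"ay":0,"az":0}]' 35
```

```text
time: 13.53
ee_pos: [0.4574, -0.2029, 0.0298]
eef_rot: [0.842, 0.539, 0.001, 0.0]
ft_force: [-0.1, 0.2, -0.6]
width: 0.0869
grip_force: 0.0
time: 14.2
ee_pos: [0.4563, -0.2028, 0.0283]
eef_rot: [0.842, 0.539, -0.0, -0.0]
ft_force: [0.6, 0.1, 0.3]
width: 0.0416
grip_force: 0.0
```

```bash
python3 -m crank '[{"claw":0.4,"dx":0,"dy":0,"dz":0,"ax":0,"ay":0,"az":0},{"claw":0.4,"dx":0,"dy":0,"dz":0,"ax":0,"ay":0,"az":0},{"claw":0.4,"dx":0,"dy":0,"dz":0,"ax":0,"ay":0,"az":0},{"claw":0.4,"dx":0,"dy":0,"dz":0,"ax":0,"ay":0,"az":0}]'
```

```text
time: 14.53
ee_pos: [0.4562, -0.2028, 0.0283]
eef_rot: [0.842, 0.539, -0.0, -0.0]
ft_force: [-0.4, 0.1, 0.2]
width: 0.0352
grip_force: 35.0
```

```bash
python3 -m crank '[{"claw":0.4,"dx":0,"dy":0,"dz":-0.5,"ax":0,"ay":0,"az":0},{"claw":0.4,"dx":0,"dy":0,"dz":-0.9,"ax":0,"ay":0,"az":0},{"claw":0.4,"dx":0,"dy":0,"dz":-0.9,"ax":0,"ay":0,"az":0},{"claw":0.4,"dx":0,"dy":0,"dz":-0.8,"ax":0,"ay":0,"az":0},{"claw":0.4,"dx":0,"dy":0,"dz":-0.5,"ax":0,"ay":0,"az":0},{"claw":0.4,"dx":0.47,"dy":-0.19,"dz":0,"ax":0,"ay":0,"az":0},{"claw":0.4,"dx":0.94,"dy":-0.39,"dz":0,"ax":0,"ay":0,"az":0},{"claw":0.4,"dx":0.94,"dy":-0.39,"dz":0,"ax":0,"ay":0,"az":0}]'
python3 -m crank '[{"claw":0.4,"dx":0.94,"dy":-0.39,"dz":0,"ax":0,"ay":0,"az":0},{"claw":0.4,"dx":0.94,"dy":-0.39,"dz":0,"ax":0,"ay":0,"az":0},{"claw":0.4,"dx":0.94,"dy":-0.39,"dz":0,"ax":0,"ay":0,"az":0},{"claw":0.4,"dx":0.94,"dy":-0.39,"dz":0,"ax":0,"ay":0,"az":0},{"claw":0.4,"dx":0.94,"dy":-0.39,"dz":0,"ax":0,"ay":0,"az":0},{"claw":0.4,"dx":0.94,"dy":-0.39,"dz":0,"ax":0,"ay":0,"az":0},{"claw":0.4,"dx":0.94,"dy":-0.39,"dz":0,"ax":0,"ay":0,"az":0},{"claw":0.4,"dx":0.94,"dy":-0.39,"dz":0,"ax":0,"ay":0,"az":0}]'
python3 -m crank '[{"claw":0.4,"dx":0.94,"dy":-0.39,"dz":0,"ax":0,"ay":0,"az":0},{"claw":0.4,"dx":0.94,"dy":-0.39,"dz":0,"ax":0,"ay":0,"az":0},{"claw":0.4,"dx":0.94,"dy":-0.39,"dz":0,"ax":0,"ay":0,"az":0},{"claw":0.4,"dx":0.94,"dy":-0.39,"dz":0,"ax":0,"ay":0,"az":0},{"claw":0.4,"dx":0.94,"dy":-0.39,"dz":0,"ax":0,"ay":0,"az":0},{"claw":0.4,"dx":0.47,"dy":-0.19,"dz":0,"ax":0,"ay":0,"az":0},{"claw":0.4,"dx":0,"dy":0,"dz":0,"ax":0,"ay":0,"az":0},{"claw":0.4,"dx":0,"dy":0,"dz":0,"ax":0,"ay":0,"az":0}]'
python3 -m crank '[{"claw":0.4,"dx":0,"dy":0,"dz":0,"ax":0,"ay":0,"az":0}]'
```

```text
time: 15.2
ee_pos: [0.459, -0.1266, 0.1363]
eef_rot: [0.843, 0.538, 0.0, 0.0]
ft_force: [0.6, 1.2, -3.9]
width: 0.0354
grip_force: 35.0
time: 15.87
ee_pos: [0.4683, 0.1188, 0.136]
eef_rot: [0.842, 0.539, -0.0, -0.0]
ft_force: [0.9, -0.7, -3.5]
width: 0.0352
grip_force: 35.0
time: 16.53
ee_pos: [0.4751, 0.2853, 0.1356]
eef_rot: [0.842, 0.54, -0.001, 0.0]
ft_force: [-0.3, -0.9, -3.2]
width: 0.0353
grip_force: 35.0
time: 16.62
ee_pos: [0.4756, 0.2837, 0.136]
eef_rot: [0.843, 0.539, -0.0, 0.0]
ft_force: [-0.2, -0.5, -3.6]
width: 0.0354
grip_force: 35.0
```

```bash
python3 -m crank '[{"claw":0.4,"dx":0.11,"dy":0.02,"dz":0.7,"ax":0,"ay":0,"az":0},{"claw":0.4,"dx":0,"dy":0,"dz":0.8,"ax":0,"ay":0,"az":0},{"claw":0.4,"dx":0,"dy":0,"dz":0.7,"ax":0,"ay":0,"az":0},{"claw":0.4,"dx":0,"dy":0,"dz":0.4,"ax":0,"ay":0,"az":0},{"claw":0.4,"dx":0,"dy":0,"dz":0.25,"ax":0,"ay":0,"az":0},{"claw":0.4,"dx":0,"dy":0,"dz":0.2,"ax":0,"ay":0,"az":0},{"claw":0.4,"dx":0,"dy":0,"dz":0,"ax":0,"ay":0,"az":0},{"claw":0.4,"dx":0,"dy":0,"dz":0,"ax":0,"ay":0,"az":0}]'
python3 -m crank '[{"claw":0.4,"dx":0,"dy":0,"dz":0.08,"ax":0,"ay":0,"az":0},{"claw":0.4,"dx":0,"dy":0,"dz":0,"ax":0,"ay":0,"az":0},{"claw":0.4,"dx":0,"dy":0,"dz":0,"ax":0,"ay":0,"az":0}]'
```

```text
time: 17.28
ee_pos: [0.4779, 0.2879, 0.0456]
eef_rot: [0.842, 0.539, 0.0, -0.0]
ft_force: [-0.2, -0.7, -4.3]
width: 0.0352
grip_force: 35.0
time: 17.53
ee_pos: [0.4776, 0.2881, 0.0429]
eef_rot: [0.842, 0.539, 0.0, -0.0]
ft_force: [0.1, -0.5, -3.8]
width: 0.0349
grip_force: 35.0
```

In the well without contact. Lower the last 4.5 mm, release and lift.

```bash
python3 -m crank '[{"claw":0.4,"dx":0,"dy":0,"dz":0.08,"ax":0,"ay":0,"az":0},{"claw":0.4,"dx":0,"dy":0,"dz":0.07,"ax":0,"ay":0,"az":0},{"claw":0.4,"dx":0,"dy":0,"dz":0,"ax":0,"ay":0,"az":0},{"claw":0.4,"dx":0,"dy":0,"dz":0,"ax":0,"ay":0,"az":0}]'
python3 -m crank '[{"claw":0.1,"dx":0,"dy":0,"dz":0,"ax":0,"ay":0,"az":0},{"claw":0,"dx":0,"dy":0,"dz":0,"ax":0,"ay":0,"az":0},{"claw":-0.1,"dx":0,"dy":0,"dz":0,"ax":0,"ay":0,"az":0},{"claw":-0.15,"dx":0,"dy":0,"dz":0,"ax":0,"ay":0,"az":0},{"claw":-0.15,"dx":0,"dy":0,"dz":0,"ax":0,"ay":0,"az":0}]'
```

```text
time: 17.87
ee_pos: [0.4776, 0.2881, 0.0383]
eef_rot: [0.842, 0.539, 0.0, -0.0]
ft_force: [-1.1, -0.7, 1.9]
width: 0.0352
grip_force: 35.0
time: 18.28
ee_pos: [0.4775, 0.2879, 0.0379]
eef_rot: [0.842, 0.539, 0.0, 0.0]
ft_force: [0.2, 0.1, -0.5]
width: 0.0485
grip_force: 0.0
```

```bash
python3 -m crank '[{"claw":-0.15,"dx":0,"dy":0,"dz":-0.5,"ax":0,"ay":0,"az":0},{"claw":-0.15,"dx":0,"dy":0,"dz":-0.9,"ax":0,"ay":0,"az":0},{"claw":-0.15,"dx":0,"dy":0,"dz":-1,"ax":0,"ay":0,"az":0},{"claw":-1,"dx":0,"dy":0,"dz":-1,"ax":0,"ay":0,"az":0},{"claw":-1,"dx":0,"dy":0,"dz":-1,"ax":0,"ay":0,"az":0},{"claw":-1,"dx":0,"dy":0,"dz":-1,"ax":0,"ay":0,"az":0},{"claw":-1,"dx":0,"dy":0,"dz":0,"ax":0,"ay":0,"az":1},{"claw":-1,"dx":0,"dy":0,"dz":0,"ax":0,"ay":0,"az":1}]'
python3 -m crank '[{"claw":-1,"dx":0,"dy":0,"dz":0,"ax":0,"ay":0,"az":0.13},{"claw":-1,"dx":-0.71,"dy":0.68,"dz":0,"ax":0,"ay":0,"az":0},{"claw":-1,"dx":-0.71,"dy":0.68,"dz":0,"ax":0,"ay":0,"az":0},{"claw":-1,"dx":-0.71,"dy":0.68,"dz":0,"ax":0,"ay":0,"az":0},{"claw":-1,"dx":-0.71,"dy":0.68,"dz":0,"ax":0,"ay":0,"az":0},{"claw":-1,"dx":-0.71,"dy":0.68,"dz":0,"ax":0,"ay":0,"az":0},{"claw":-1,"dx":-0.71,"dy":0.68,"dz":0,"ax":0,"ay":0,"az":0},{"claw":-1,"dx":-0.71,"dy":0.68,"dz":0,"ax":0,"ay":0,"az":0}]'
python3 -m crank '[{"claw":-1,"dx":-0.71,"dy":0.68,"dz":0,"ax":0,"ay":0,"az":0},{"claw":-1,"dx":-0.71,"dy":0.68,"dz":0,"ax":0,"ay":0,"az":0},{"claw":-1,"dx":-0.71,"dy":0.68,"dz":0,"ax":0,"ay":0,"az":0},{"claw":-1,"dx":-0.71,"dy":0.68,"dz":0,"ax":0,"ay":0,"az":0},{"claw":-1,"dx":-0.71,"dy":0.68,"dz":0,"ax":0,"ay":0,"az":0},{"claw":-1,"dx":0,"dy":0,"dz":0,"ax":0,"ay":0,"az":0},{"claw":-1,"dx":0,"dy":0,"dz":0,"ax":0,"ay":0,"az":0},{"claw":-1,"dx":0,"dy":0,"dz":0,"ax":0,"ay":0,"az":0}]'
python3 - <<'E'
from bench import r
import cv2,pickle
from h import *
s=r.read_state();c=r.camera("wrist");cv2.imwrite("pics/w6.png",c["color"][:,:,::-1]);pickle.dump((s,c),open("w6.pkl","wb"))
W=Ro.from_quat(s["eef_rot"]).as_matrix()
print(s["ee_pos"],s["eef_rot"],pix(c,[.562,-.0058,.036],s),pix(c,[.585,.0237,.052],s))
g=c["color"].astype(int);m=((g[:,:,2]-g[:,:,0]>12)&(g.sum(2)>300)).astype(np.uint8);m[235:]=0
for k in cv2.findContours(m,0,2)[0]:
    if cv2.contourArea(k)>150:
        p,R=cv2.minEnclosingCircle(k);x=cv2.boundingRect(k)
        for z in(.036,.052): q=onz(c,p,z,s);print(np.round(p,1),round(R,1),x,z,q.round(4),(W.T@np.r_[q-s["ee_pos"][:2],0.]).round(4))
E
```

```text
time: 18.95
ee_pos: [0.4783, 0.2884, 0.2021]
eef_rot: [0.895, 0.446, 0.002, -0.001]
ft_force: [-0.1, -0.4, -0.4]
width: 0.0756
grip_force: 0.0
time: 19.62
ee_pos: [0.4996, 0.0811, 0.1997]
eef_rot: [0.896, 0.443, -0.0, -0.0]
ft_force: [0.8, -0.3, 0.7]
width: 0.0871
grip_force: 0.0
time: 20.28
ee_pos: [0.5157, -0.0634, 0.1996]
eef_rot: [0.897, 0.443, -0.0, -0.0]
ft_force: [-0.3, 1.1, 0.8]
width: 0.0871
grip_force: 0.0
[ 0.5156646  -0.06337597  0.1995685 ] [ 8.96609396e-01  4.42822166e-01 -2.61537394e-04 -2.29347012e-04] [322.39452176 119.28704867] [322.83728922  80.3406206 ]
[228.7 168.1] 11.4 (218, 158, 22, 22) 0.036 [0.4444 0.0168] [ 2.040e-02 -1.054e-01  1.000e-04]
[228.7 168.1] 11.4 (218, 158, 22, 22) 0.052 [0.4502 0.0155] [ 0.0228 -0.1     0.0001]
[321.5 118.1] 11.2 (311, 107, 22, 23) 0.036 [ 0.562  -0.0042] [ 0.0751  0.0008 -0.    ]
[321.5 118.1] 11.2 (311, 107, 22, 23) 0.052 [ 0.5617 -0.0044] [ 0.0748  0.0008 -0.    ]
[536.5 104.9] 14.6 (524, 93, 28, 24) 0.036 [ 0.7558 -0.1348] [ 8.920e-02  2.341e-01 -2.000e-04]
[536.5 104.9] 14.6 (524, 93, 28, 24) 0.052 [ 0.7456 -0.1284] [ 8.820e-02  2.221e-01 -2.000e-04]
[322.   80.1] 18.2 (306, 62, 33, 37) 0.036 [0.5859 0.0262] [ 0.1139  0.0014 -0.    ]
[322.   80.1] 18.2 (306, 62, 33, 37) 0.052 [0.5845 0.0244] [ 0.1115  0.0013 -0.    ]
```

View pics/w6.png

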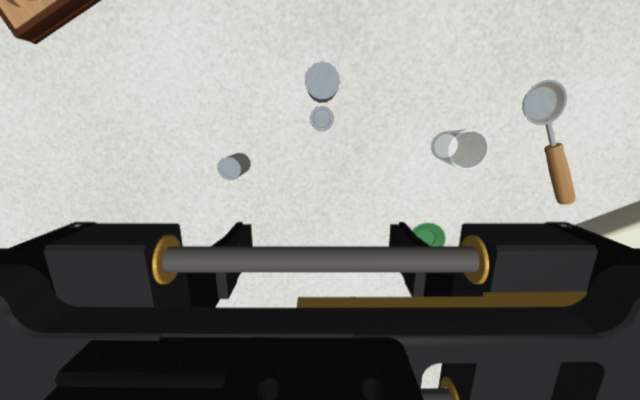

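Wrist picture: small weight at (321,118), with its plain neighbour straight above it at (322,80). The yaw is aligned and the beaker at (460,147) is clear.

```bash
python3 -m crank '[{"claw":-1,"dx":0.81,"dy":0.02,"dz":0,"ax":0,"ay":0,"az":0},{"claw":-1,"dx":0.81,"dy":0.02,"dz":0,"ax":0,"ay":0,"az":0},{"claw":-1,"dx":0.81,"dy":0.02,"dz":0,"ax":0,"ay":0,"az":0},{"claw":-1,"dx":0,"dy":0,"dz":0.9,"ax":0,"ay":0,"az":0},{"claw":-1,"dx":0,"dy":0,"dz":0.9,"ax":0,"ay":0,"az":0},{"claw":-1,"dx":0,"dy":0,"dz":0.9,"ax":0,"ay":0,"az":0},{"claw":-1,"dx":0,"dy":0,"dz":0,"ax":0,"ay":0,"az":0},{"claw":-1,"dx":0,"dy":0,"dz":0,"ax":0,"ay":0,"az":0}]'
python3 -m crank '[{"claw":-1,"dx":0,"dy":0,"dz":0,"ax":0,"ay":0,"az":0}]'
```

```text
time: 21.0
ee_pos: [0.5608, -0.0062, 0.1183]
eef_rot: [0.897, 0.443, -0.001, -0.0]
ft_force: [-0.4, -0.6, 1.3]
width: 0.0867
grip_force: 0.0
time: 21.08
ee_pos: [0.5623, -0.0067, 0.1203]
eef_rot: [0.897, 0.443, 0.001, 0.0]
ft_force: [0.7, -0.1, -0.1]
width: 0.0871
grip_force: 0.0
```

```bash
python3 -m crank '[{"claw":-1,"dx":0.03,"dy":0,"dz":0.8,"ax":0,"ay":0,"az":0},{"claw":-1,"dx":0,"dy":0,"dz":0.8,"ax":0,"ay":0,"az":0},{"claw":-1,"dx":0,"dy":0,"dz":0.7,"ax":0,"ay":0,"az":0},{"claw":-1,"dx":0,"dy":0,"dz":0.5,"ax":0,"ay":0,"az":0},{"claw":-1,"dx":0,"dy":0,"dz":0.25,"ax":0,"ay":0,"az":0},{"claw":-1,"dx":0,"dy":0,"dz":0,"ax":0,"ay":0,"az":0},{"claw":-1,"dx":0,"dy":0,"dz":0,"ax":0,"ay":0,"az":0}]'
python3 -m crank '[{"claw":0.6,"dx":0,"dy":0,"dz":0,"ax":0,"ay":0,"az":0},{"claw":0.6,"dx":0,"dy":0,"dz":0,"ax":0,"ay":0,"az":0},{"claw":0.6,"dx":0,"dy":0,"dz":0,"ax":0,"ay":0,"az":0},{"claw":0.6,"dx":0,"dy":0,"dz":0,"ax":0,"ay":0,"az":0},{"claw":0.6,"dx":0,"dy":0,"dz":0,"ax":0,"ay":0,"az":0},{"claw":0.6,"dx":0,"dy":0,"dz":0,"ax":0,"ay":0,"az":0},{"claw":0.6,"dx":0,"dy":0,"dz":0,"ax":0,"ay":0,"az":0},{"claw":0.6,"dx":0,"dy":0,"dz":0,"ax":0,"ay":0,"az":0}]' 30
python3 -m crank '[{"claw":0.6,"dx":0,"dy":0,"dz":0,"ax":0,"ay":0,"az":0},{"claw":0.6,"dx":0,"dy":0,"dz":0,"ax":0,"ay":0,"az":0},{"claw":0.6,"dx":0,"dy":0,"dz":0,"ax":0,"ay":0,"az":0},{"claw":0.6,"dx":0,"dy":0,"dz":0,"ax":0,"ay":0,"az":0},{"claw":0.6,"dx":0,"dy":0,"dz":0,"ax":0,"ay":0,"az":0},{"claw":0.6,"dx":0,"dy":0,"dz":0,"ax":0,"ay":0,"az":0}]'
```

```text
time: 21.67
ee_pos: [0.5632, -0.0063, 0.0288]
eef_rot: [0.897, 0.442, 0.001, 0.0]
ft_force: [-1.0, -0.6, 0.6]
width: 0.087
grip_force: 0.0
time: 22.33
ee_pos: [0.5622, -0.0065, 0.0274]
eef_rot: [0.897, 0.442, 0.0, -0.0]
ft_force: [0.6, -0.3, 0.2]
width: 0.0412
grip_force: 0.0
time: 22.83
ee_pos: [0.5622, -0.0065, 0.0274]
eef_rot: [0.897, 0.442, -0.0, -0.0]
ft_force: [-0.1, 0.2, 0.2]
width: 0.0265
grip_force: 30.0
```

```bash
python3 -m crank '[{"claw":0.6,"dx":0,"dy":0,"dz":-0.5,"ax":0,"ay":0,"az":0},{"claw":0.6,"dx":0,"dy":0,"dz":-0.9,"ax":0,"ay":0,"az":0},{"claw":0.6,"dx":0,"dy":0,"dz":-0.9,"ax":0,"ay":0,"az":0},{"claw":0.6,"dx":0,"dy":0,"dz":-0.8,"ax":0,"ay":0,"az":0},{"claw":0.6,"dx":0,"dy":0,"dz":-0.5,"ax":0,"ay":0,"az":0},{"claw":0.6,"dx":0.36,"dy":-0.3,"dz":0,"ax":0,"ay":0,"az":0},{"claw":0.6,"dx":0.72,"dy":-0.6,"dz":0,"ax":0,"ay":0,"az":0},{"claw":0.6,"dx":0.72,"dy":-0.6,"dz":0,"ax":0,"ay":0,"az":0}]'
python3 -m crank '[{"claw":0.6,"dx":0.72,"dy":-0.6,"dz":0,"ax":0,"ay":0,"az":0},{"claw":0.6,"dx":0.72,"dy":-0.6,"dz":0,"ax":0,"ay":0,"az":0},{"claw":0.6,"dx":0.72,"dy":-0.6,"dz":0,"ax":0,"ay":0,"az":0},{"claw":0.6,"dx":0.72,"dy":-0.6,"dz":0,"ax":0,"ay":0,"az":0},{"claw":0.6,"dx":0.72,"dy":-0.6,"dz":0,"ax":0,"ay":0,"az":0},{"claw":0.6,"dx":0.72,"dy":-0.6,"dz":0,"ax":0,"ay":0,"az":0},{"claw":0.6,"dx":0.72,"dy":-0.6,"dz":0,"ax":0,"ay":0,"az":0},{"claw":0.6,"dx":0.36,"dy":-0.3,"dz":0,"ax":0,"ay":0,"az":0}]'
python3 -m crank '[{"claw":0.6,"dx":0,"dy":0,"dz":0,"ax":0,"ay":0,"az":0},{"claw":0.6,"dx":0,"dy":0,"dz":0,"ax":0,"ay":0,"az":0},{"claw":0.6,"dx":0,"dy":0,"dz":0,"ax":0,"ay":0,"az":0}]'
```

```text
time: 23.5
ee_pos: [0.5594, 0.0635, 0.1358]
eef_rot: [0.898, 0.441, 0.0, 0.0]
ft_force: [0.9, 1.0, -1.6]
width: 0.0262
grip_force: 30.0
time: 24.17
ee_pos: [0.5499, 0.2787, 0.1349]
eef_rot: [0.896, 0.444, -0.0, -0.001]
ft_force: [0.3, 1.3, -1.9]
width: 0.0262
grip_force: 30.0
time: 24.42
ee_pos: [0.5514, 0.2727, 0.1353]
eef_rot: [0.897, 0.441, -0.0, 0.0]
ft_force: [-0.1, -0.6, -1.6]
width: 0.0262
grip_force: 30.0
```

```bash
python3 -m crank '[{"claw":0.6,"dx":0.05,"dy":0,"dz":0.7,"ax":0,"ay":0,"az":0},{"claw":0.6,"dx":0,"dy":0,"dz":0.8,"ax":0,"ay":0,"az":0},{"claw":0.6,"dx":0,"dy":0,"dz":0.7,"ax":0,"ay":0,"az":0},{"claw":0.6,"dx":0,"dy":0,"dz":0.4,"ax":0,"ay":0,"az":0},{"claw":0.6,"dx":0,"dy":0,"dz":0.25,"ax":0,"ay":0,"az":0},{"claw":0.6,"dx":0,"dy":0,"dz":0.2,"ax":0,"ay":0,"az":0},{"claw":0.6,"dx":0,"dy":0,"dz":0,"ax":0,"ay":0,"az":0},{"claw":0.6,"dx":0,"dy":0,"dz":0,"ax":0,"ay":0,"az":0}]'
python3 -m crank '[{"claw":0.6,"dx":0,"dy":0,"dz":0.08,"ax":0,"ay":0,"az":0},{"claw":0.6,"dx":0,"dy":0,"dz":0,"ax":0,"ay":0,"az":0},{"claw":0.6,"dx":0,"dy":0,"dz":0,"ax":0,"ay":0,"az":0}]'
```

```text
time: 25.08
ee_pos: [0.5525, 0.2755, 0.0447]
eef_rot: [0.897, 0.442, 0.0, -0.0]
ft_force: [0.8, 0.3, -1.3]
width: 0.0263
grip_force: 30.0
time: 25.33
ee_pos: [0.5522, 0.2759, 0.042]
eef_rot: [0.897, 0.442, 0.0, -0.0]
ft_force: [0.6, 0.9, -0.8]
width: 0.0257
grip_force: 30.0
```

```bash
python3 -m crank '[{"claw":0.6,"dx":0,"dy":0,"dz":0.08,"ax":0,"ay":0,"az":0},{"claw":0.6,"dx":0,"dy":0,"dz":0.06,"ax":0,"ay":0,"az":0},{"claw":0.6,"dx":0,"dy":0,"dz":0,"ax":0,"ay":0,"az":0},{"claw":0.6,"dx":0,"dy":0,"dz":0,"ax":0,"ay":0,"az":0}]'
python3 -m crank '[{"claw":0.3,"dx":0,"dy":0,"dz":0,"ax":0,"ay":0,"az":0},{"claw":0.2,"dx":0,"dy":0,"dz":0,"ax":0,"ay":0,"az":0},{"claw":0.1,"dx":0,"dy":0,"dz":0,"ax":0,"ay":0,"az":0},{"claw":0.05,"dx":0,"dy":0,"dz":0,"ax":0,"ay":0,"az":0},{"claw":0.05,"dx":0,"dy":0,"dz":0,"ax":0,"ay":0,"az":0}]'
python3 -m crank '[{"claw":0.05,"dx":0,"dy":0,"dz":-0.5,"ax":0,"ay":0,"az":0},{"claw":0.05,"dx":0,"dy":0,"dz":-0.9,"ax":0,"ay":0,"az":0},{"claw":0.05,"dx":0,"dy":0,"dz":-1,"ax":0,"ay":0,"az":0},{"claw":0.05,"dx":0,"dy":0,"dz":-1,"ax":0,"ay":0,"az":0},{"claw":0.05,"dx":0,"dy":0,"dz":-1,"ax":0,"ay":0,"az":0},{"claw":0.05,"dx":-1,"dy":0,"dz":-1,"ax":0,"ay":0,"az":0},{"claw":0.05,"dx":-1,"dy":0,"dz":0,"ax":0,"ay":0,"az":0},{"claw":0.05,"dx":-1,"dy":0,"dz":0,"ax":0,"ay":0,"az":0}]'
python3 -m crank '[{"claw":0.05,"dx":0,"dy":0,"dz":0,"ax":0,"ay":0,"az":0},{"claw":0.05,"dx":0,"dy":0,"dz":0,"ax":0,"ay":0,"az":0},{"claw":0.05,"dx":0,"dy":0,"dz":0,"ax":0,"ay":0,"az":0}]'
python3 - <<'E'
from bench import r
import cv2,numpy as np
w=r.camera("wrist")["color"][:300,:400];a=r.camera("side")["color"][120:345,180:480]
cv2.imwrite("pics/f.png",np.hstack([w,cv2.resize(a,(400,300))])[:,:,::-1])
E
```

```text
time: 25.67
ee_pos: [0.5521, 0.2758, 0.0374]
eef_rot: [0.897, 0.442, 0.0, -0.0]
ft_force: [-0.9, 0.5, -1.1]
width: 0.0261
grip_force: 30.0
time: 26.08
ee_pos: [0.552, 0.2756, 0.0374]
eef_rot: [0.897, 0.442, 0.0, -0.0]
ft_force: [1.0, -0.4, 0.4]
width: 0.0401
grip_force: 0.0
time: 26.75
ee_pos: [0.4978, 0.204, 0.2003]
eef_rot: [0.897, 0.442, 0.002, -0.0]
ft_force: [0.3, 0.3, 0.3]
width: 0.0413
grip_force: 0.0
time: 27.0
ee_pos: [0.4975, 0.2053, 0.1991]
eef_rot: [0.897, 0.442, 0.0, -0.0]
ft_force: [-1.0, 0.6, 0.2]
width: 0.0416
grip_force: 0.0
```

View pics/f.png

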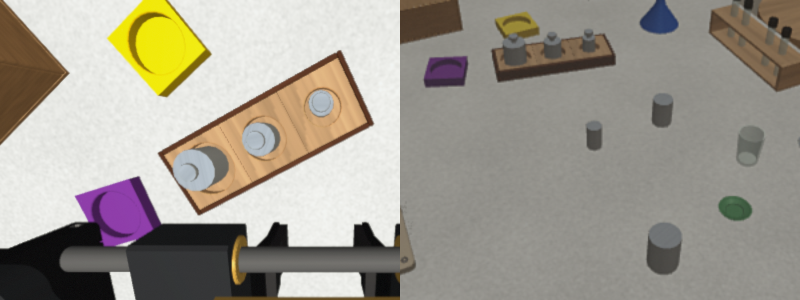

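All three weights stand upright in their wells: large (200,168), medium (261,138) and small (321,102). The plain cylinders and the beaker are still in place. Handing in.

```bash
python3 -c "
from bench import r
print(r.close_job())"
```

```text
the job is handed in; nothing more can be done
None
```

The large, medium and small weights each stand upright in their matching wells, the plain cylinders and beaker were left standing where they were, and the job was handed in at about 27 s of the 88 s allowed.

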